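# Find the canister with the brass billet by its weight

### The job

One of the three identical closed canisters on the wooden stand still holds a brass billet; the other two are empty. Lift them to feel which one is heavy, and set that one down upright in the blue tray. The empty ones must end standing upright, each on its own cork pad; keep the canisters upright throughout, do not drop or throw any, and do not disturb the other things on the bench.

Things in the scene. Friction and masses are not known exactly. Their poses are not given: they have to be found in the camera images.
- canister_a: closed screw-lid canister, pale grey aluminium body, knurled black lid, diameter 56 mm, 72 mm tall (lid: upper 28 mm; grip there, any yaw). Origin: centre of underside, z up. The three look alike; two are empty (0.10 to 0.16 kg), one, any of them, holds a brass billet (0.43 to 0.63 kg in all) with 3 mm of play. The lid does not come off. Starts on pad_a, at most 8 mm off centre.
- canister_b: closed screw-lid canister, pale grey aluminium body, knurled black lid, diameter 56 mm, 72 mm tall (lid: upper 28 mm; grip there, any yaw). Origin: centre of underside, z up. The three look alike; two are empty (0.10 to 0.16 kg), one, any of them, holds a brass billet (0.43 to 0.63 kg in all) with 3 mm of play. The lid does not come off. Starts on pad_b, at most 8 mm off centre.
- canister_c: closed screw-lid canister, pale grey aluminium body, knurled black lid, diameter 56 mm, 72 mm tall (lid: upper 28 mm; grip there, any yaw). Origin: centre of underside, z up. The three look alike; two are empty (0.10 to 0.16 kg), one, any of them, holds a brass billet (0.43 to 0.63 kg in all) with 3 mm of play. The lid does not come off. Starts on pad_c, at most 8 mm off centre.
- pad_a (a point): centre of the round cork pad (84 mm across, flush with the board's top) on which canister_a belongs; at the board's top, 14 mm above the bench; at the +y end (board frame) of the row
- pad_b (a point): centre of the round cork pad (84 mm across, flush with the board's top) on which canister_b belongs; at the board's top, 14 mm above the bench; in the middle of the row
- pad_c (a point): centre of the round cork pad (84 mm across, flush with the board's top) on which canister_c belongs; at the board's top, 14 mm above the bench; at the -y end (board frame) of the row
- stand: fixed low wooden board 110 x 360 mm, top 14 mm above the bench, with three cork pads in a row along its y axis, 120 mm apart. Origin: centre of its underside; x across the row, z up
- tray: fixed square blue open tray with grey lining, 140 x 140 mm outside, 128 x 128 mm inside, walls 6 mm thick and 22 mm high, inner floor 6 mm above the bench. Origin: centre of its underside, z up
- lamp: bystander: spirit lamp, white base with stepped black top, 74 mm across, 182 mm tall, loose. Origin: centre of its underside
- tape: bystander: roll of tan tape lying flat, 96 mm across, 25 mm high, loose. Origin: centre of its underside
- scriber: bystander: thin red-handled scriber 155 mm long along its x axis, 9 mm high, loose. Origin: centre of its underside
- steel_block: bystander: steel bench block 64 x 64 x 19 mm, loose. Origin: centre of its underside

How it is judged (in metres and radians):
On the way:
1. a canister is held clear of its pad, at least 15 mm up (((z of canister_a in the frame of pad_a above 0.015 m and contact force between the fingers and canister_a above 0.5 N) or (z of canister_b in the frame of pad_b above 0.015 m and contact force between the fingers and canister_b above 0.5 N) or (z of canister_c in the frame of pad_c above 0.015 m and contact force between the fingers and canister_c above 0.5 N))), for 0.2 s.
At the end, for the whole second after the job is handed in: The loaded canister (its weight rests on the tray's floor) stands upright in the blue tray, its centre within 50 mm of the tray's centre; both empty canisters stand upright, each on its own pad with its centre within 25 mm of the pad's centre; all are at rest and within 0.1 rad of upright (((horizontal distance between canister_a and tray below 0.05 m and z of canister_a in the frame of tray below 0.012 m and contact force between canister_a and tray above 2.8 N and angle between each of canister_a, canister_b, canister_c's own z axis and vertical below 0.1 rad and linear speed of each of canister_a, canister_b, canister_c below 0.02 m/s and horizontal distance between canister_b and pad_b below 0.025 m and z of canister_b in the frame of pad_b below 0.006 m and horizontal distance between canister_c and pad_c below 0.025 m and z of canister_c in the frame of pad_c below 0.006 m) or (horizontal distance between canister_b and tray below 0.05 m and z of canister_b in the frame of tray below 0.012 m and contact force between canister_b and tray above 2.8 N and angle between each of canister_a, canister_b, canister_c's own z axis and vertical below 0.1 rad and linear speed of each of canister_a, canister_b, canister_c below 0.02 m/s and horizontal distance between canister_a and pad_a below 0.025 m and z of canister_a in the frame of pad_a below 0.006 m and horizontal distance between canister_c and pad_c below 0.025 m and z of canister_c in the frame of pad_c below 0.006 m) or (horizontal distance between canister_c and tray below 0.05 m and z of canister_c in the frame of tray below 0.012 m and contact force between canister_c and tray above 2.8 N and angle between each of canister_a, canister_b, canister_c's own z axis and vertical below 0.1 rad and linear speed of each of canister_a, canister_b, canister_c below 0.02 m/s and horizontal distance between canister_a and pad_a below 0.025 m and z of canister_a in the frame of pad_a below 0.006 m and horizontal distance between canister_b and pad_b below 0.025 m and z of canister_b in the frame of pad_b below 0.006 m))); the robot touches nothing.
It fails at once if a canister is dropped or thrown (moves faster than 0.5 m/s while not held) ((linear speed of canister_a above 0.5 m/s and contact force between the fingers and canister_a below 0.1 N) or (linear speed of canister_b above 0.5 m/s and contact force between the fingers and canister_b below 0.1 N) or (linear speed of canister_c above 0.5 m/s and contact force between the fingers and canister_c below 0.1 N)).
It fails at once if a canister is tipped by more than 0.5 rad (angle between any of canister_a, canister_b, canister_c's own z axis and vertical above 0.5 rad).
It fails at once if a bystander (lamp, tape, scriber, steel block) is shifted by more than 30 mm or the lamp is tipped (distance of any of lamp, tape, scriber, steel_block from where it was at the start of the episode above 0.03 m or angle between lamp's own z axis and vertical above 0.4 rad).
It also fails if it takes over 69 s, if anything falls off the work surface, if the arm or the gripper's body presses on something with over 40 N, if the wrist force passes 120 N, or if a joint passes its speed limit or range.

### The arm

A 6-joint arm with a two-finger parallel gripper is mounted at the origin on a cart in front of the work surface, level with it; the furniture and walls round the work are solid. World frame = base frame: x ahead of the robot, y to its left, z up, the work surface at z = 0. Lengths are in mm, angles in rad, forces in N, time in s.
With the tool pointing down it reaches from about 275 to 750 mm from the base axis. Payload 10.2 kg.
Tool frame: the origin (TCP) lies at the centre of the arm's flange, where the gripper is bolted on; the fingertips stand 173 mm ahead of it and the grasp point (between the pads) lies 155 mm ahead of it; z points along the fingers, y is the line along which they close (so a half turn about z gives the same grasp; the last joint's range is limited). The gripper opens to 85 mm and grips with 20 to 120 N. Pads are 22 mm wide; open, the fingers measure 114 mm over their backs; the gripper's body (76 mm by 85 mm) begins 54 mm behind the grasp point. The pads swing forward as they close: fully open they stand 13 mm farther back than shut.
Start: joints at [-1.567, 0.313, 1.498, -0, 1.331, -0.223], TCP at [118.038, -511.566, 404.694] pointing down, gripper open.
Joint ranges: [-2.94, 2.94], [-0.97, 2.17], [0.19, 2.56], [-1.23, 4.37], [0.02, 3.11], [-2.88, 2.88]. Speed limits (rad/s): [2.39, 2.39, 3.01, 3.14, 3.14, 3.14].

### API

Orientations are given as a unit quaternion [w, x, y, z].
In Python, from rig import ctrl, viewer, readout, order gives the robot as it stands (ctrl), with the cameras (viewer), the readings (readout) and the job (order).
- The arm moves only by the shell command python3 steer.py 'ROWS' [OPENING] [FORCE]. ROWS is one flat JSON list of numbers that holds 1 to 8 rows one after another, with no inner brackets; each row has 6 numbers: dx, dy, dz in a scale on which 1.0 is 1 m, then a rotation vector rx, ry, rz in parts of the range, where 1.0 means 180 degrees; each row is the pose to reach, as a shift and turn from the pose commanded when the command began, along the tool's axes at that moment; what a row does not reach only later rows make up. A row lasts 1/10 s, in which the tool goes at most 50 mm and 0.15 rad, less where a joint would pass 70% of its speed; a pose out of reach is approached as far as the arm can. OPENING is the opening from 0.0 (shut) to 1.0 (fully open), set as the command begins (- or left out keeps the last). The fingers move at their own pace and stop on an object; FORCE is the grip in N (left out, the last holds). Time passes only in rows, so rows that do not move let the fingers close. It prints the time, the measured TCP pose, the force, the opening and the grip force at its end. Input that does not fit is refused with a message, and nothing moves.
- readout.sense(): the state, without advancing time (a new reading comes with each control period).
- viewer.capture(name): name is "side" or "top"; returns the picture (400x640x3 uint8, red, green, blue); there is no depth.
- viewer.calibration(name): a dict with "fx", "fy", "cx", "cy" (pixels), "position" and "attitude" of the camera in the world. Camera axes: x right, y down, z forward; pixel columns grow to the right and rows downward; lengths in mm; the calibration is good to about 2 mm. A picture is of the moment at which its call begins. calibration takes no time and is no camera call.
- order.finish_job(): hands the job in; it is judged then, once.
The state is a dict: "time_s": time; "joints": joint angles; "dq": joint speeds; "tau": joint torques, N m; "eef_pos": TCP position; "ee_rot": TCP orientation; "force": force on the tool from outside, world axes, zero at the start; "wrist_torque": the same for the moment, N m; "grip_width": opening from 0.0 (shut) to 1.0 (fully open); "grip_force": force on a finger pad.
Only numpy, scipy, OpenCV 4.12 (cv2) and the standard library are available. Lean on these libraries where they do the work, as an engineer would, in place of code of your own. Each camera call takes 0.05 s, during which the arm holds its last target. There are 200 camera calls.

## Working session

There is one attempt and no reset: what is moved stays moved. The work goes in short steps, Python scripts to look and compute and a shell command to move; the robot and the scene stay as the last step left them, time stands still between calls to the robot, and variables do not carry over. Pictures are saved under pics/ and viewed, at most 10 in all, crops included, and the job is handed in when it is done.

```bash
ls; mkdir -p pics
python3 - <<'E'
from rig import ctrl, viewer, readout, order
import cv2
for n in("top","side"):
    cv2.imwrite(f"pics/{n}0.png",viewer.capture(n)[:,:,::-1]); print(n,viewer.calibration(n))
print(readout.sense())
E
```

```text
pics
rig.py
steer.py
top {'fx': 443.6133793245048, 'fy': 443.6133793245048, 'cx': 311.8919068212425, 'cy': 200.49506789191216, 'position': array([ 423.97902262,  -74.85017535, 1504.26549512]), 'attitude': array([-0.04036782,  0.70885872, -0.70370361,  0.02628674])}
side {'fx': 490.1578522351596, 'fy': 490.1578522351596, 'cx': 335.2216235746228, 'cy': 210.04127215632462, 'position': array([ 362.70695905, 1008.9107961 ,  868.42369107]), 'attitude': array([ 0.03940006, -0.08918901,  0.88992617, -0.44556073])}
{'time_s': 0.1, 'joints': array([-1.56738466e+00,  3.13425599e-01,  1.49833161e+00, -2.53478509e-05,
        1.33099999e+00, -2.23398618e-01]), 'dq': array([ 0.00094108, -0.00095879, -0.0021615 , -0.00045891,  0.00042462,
        0.00088536]), 'tau': array([ 2.36290631e-03, -4.12905514e+01, -2.60142624e+01, -1.67110375e-04,
        3.06821312e-03, -2.41857776e-05]), 'eef_pos': array([ 118.04385561, -511.53522947,  404.1871447 ]), 'ee_rot': array([-5.80103916e-04,  9.93576015e-01,  1.13165199e-01,  5.16818592e-05]), 'force': array([ 0.32897346, -0.51483941, -1.22089116]), 'wrist_torque': array([ 0.00435511, -0.01958229, -0.00265032]), 'grip_force': 0.0, 'grip_width': 1.0021081417589386}
```

View pics/top0.png

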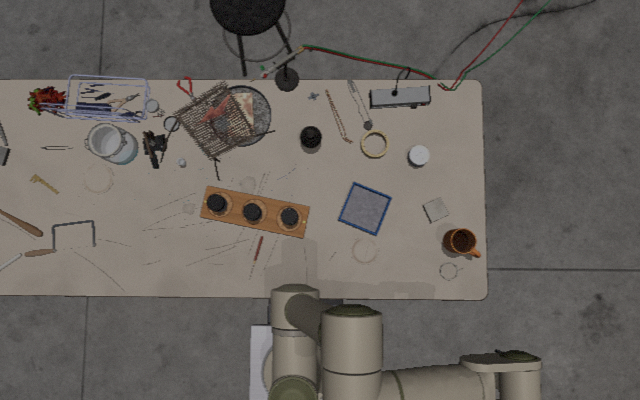

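View pics/side0.png

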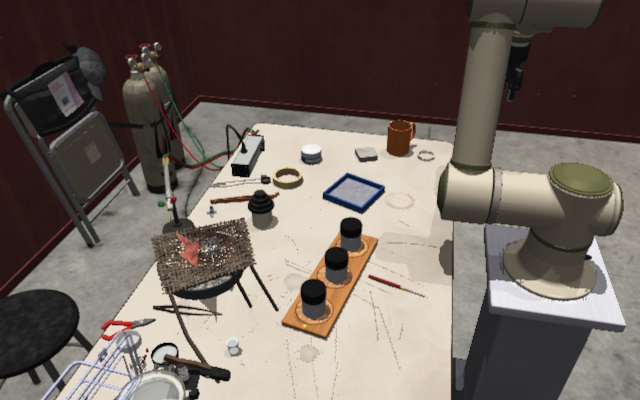

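The top view shows the stand with lids near (217,203), (253,212) and (290,216), the tray near (365,208), the lamp at (311,137), the tape at (373,144), the scriber at (258,248) and the steel block at (435,210). I'll enlarge the stand and tray.

Run:
```python
import cv2
a=cv2.imread("pics/top0.png")[170:270,195:395]; cv2.imwrite("pics/topc.png",cv2.resize(a,None,fx=4,fy=4,interpolation=cv2.INTER_CUBIC))
a=cv2.imread("pics/side0.png")[165:340,275:395]; cv2.imwrite("pics/sidec.png",cv2.resize(a,None,fx=3.4,fy=3.4,interpolation=cv2.INTER_CUBIC))
```

```text
(no output)
```

View pics/topc.png

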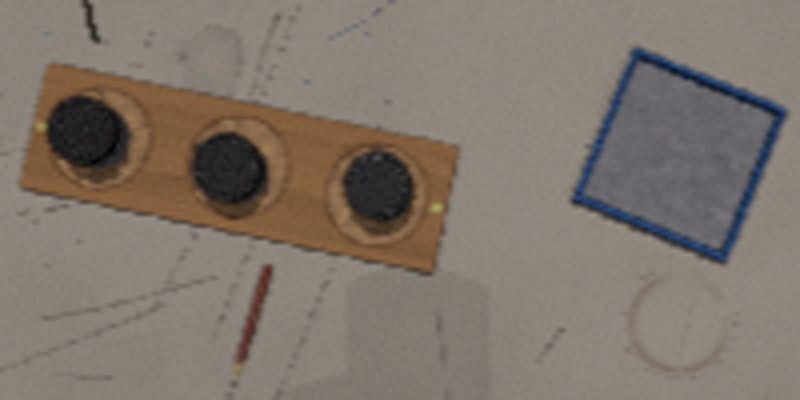

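View pics/sidec.png

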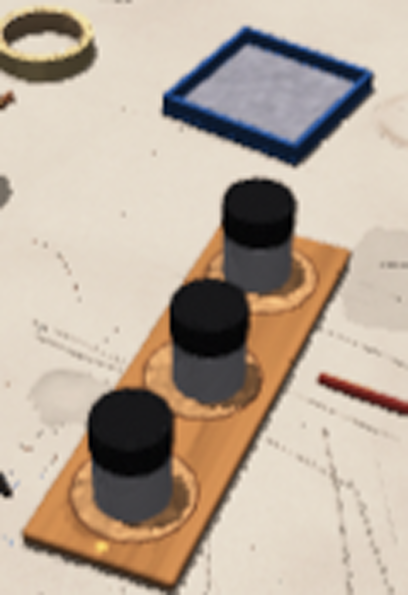

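Top crop (4x, offset 195,170): lids A (84,131), B (230,168), C (378,186). Board corners are (47,63), (460,146), (434,273), (21,187). Tray rim corners are (638,48), (786,111), (725,262), (573,200). In the side crop all three stand upright, with lid tops at about (130,407), (210,297) and (258,194).

```bash
cat > h.py <<'E'
import numpy as np
from rig import ctrl, viewer, readout, order
from scipy.spatial.transform import Rotation as R
def rot(q): return R.from_quat(np.roll(q,-1))
def ray(n,px,z):
    c=viewer.calibration(n); px=np.atleast_2d(px).astype(float)
    d=rot(c["attitude"]).apply(np.c_[(px[:,0]-c["cx"])/c["fx"],(px[:,1]-c["cy"])/c["fy"],np.ones(len(px))])
    p=c["position"]; return p+d*((z-p[2])/d[:,2])[:,None]
def delta(target):   # tool-axes shift from current measured pose to world target of TCP
    s=readout.sense(); return rot(s["ee_rot"]).inv().apply(np.array(target)-s["eef_pos"])
E
python3 - <<'E'
from h import *
np.set_printoptions(precision=1,suppress=True)
f=lambda p:(np.array(p)+.5)/4-.5+[195,170]
g=lambda p:(np.array(p)+.5)/3.4-.5+[275,165]
print("lids",ray("top",f([(84,131),(230,168),(378,186)]),86))
print("side",ray("side",g([(130,407),(210,297),(258,194)]),86))
s=ray("top",f([(47,63),(460,146),(434,273),(21,187)]),14);c=s.mean(0)
y=(s[0]+s[3]-s[1]-s[2])[:2];y/=np.linalg.norm(y)
print("stand",s,c,"yaw",np.arctan2(-y[0],y[1]));print("pads",[c[:2]+k*y for k in(120,0,-120)])
t=ray("top",f([(638,48),(786,111),(725,262),(573,200)]),22);print("tray",t,t.mean(0))
print("scriber",ray("top",f([(268,266),(239,370)]),9),"lamp",ray("top",[[311,137]],182))
print("tape",ray("top",[[373,144]],25),"block",ray("top",[[435,210]],19))
print("lamp side",ray("side",[[261,194]],182), ray("side",[[262,222]],0),"side tray",ray("side",g([(248,28),(372,75),(297,152),(165,97)]),22).mean(0))
E
```

```text
lids [[550.  264.4  86. ]
 [520.9 145.7  86. ]
 [507.3  26.5  86. ]]
side [[553.1 262.7  86. ]
 [522.7 147.   86. ]
 [509.5  24.8  86. ]]
stand [[614.2 314.9  14. ]
 [545.7 -37.1  14. ]
 [438.9 -16.2  14. ]
 [508.5 333.7  14. ]] [526.8 148.8  14. ] yaw -0.1942857022544667
pads [array([550. , 266.6]), array([526.8, 148.8]), array([503.7,  31.1])]
tray [[ 628.8 -186.3   22. ]
 [ 576.3 -309.9   22. ]
 [ 449.9 -258.3   22. ]
 [ 500.5 -132.    22. ]] [ 538.8 -221.6   22. ]
scriber [[443.7 123.9   9. ]
 [356.7 146.6   9. ]] lamp [[742.6 -43.7 182. ]]
tape [[ 757.  -249.9   25. ]] block [[ 535.1 -456.    19. ]]
lamp side [[723.4  82.8 182. ]] [[772.8 -30.1   0. ]] side tray [ 537.  -211.8   22. ]
```

Run:
```python
from h import *
np.set_printoptions(precision=1,suppress=True)
print(rot(readout.sense()["ee_rot"]).as_matrix().round(3))
for n,p in dict(A=(551.5,263.5),B=(522,146.3),C=(508.4,25.6),T=(538,-219)).items(): print(n,delta([*p,225]))
```

```text
[[ 1.   0.2 -0. ]
 [ 0.2 -1.   0. ]
 [ 0.  -0.  -1. ]]
A [ 596.6 -657.5  180.1]
B [ 541.5 -549.9  179.9]
C [ 501.1 -435.4  179.8]
T [ 474.9 -190.4  179.5]
```

Careful with the scale: shifts go in shares of 1 m and turns go in shares of 180 degrees. That gives: 300 mm / 1000 = 0.3, -260 mm / 1000 = -0.26.

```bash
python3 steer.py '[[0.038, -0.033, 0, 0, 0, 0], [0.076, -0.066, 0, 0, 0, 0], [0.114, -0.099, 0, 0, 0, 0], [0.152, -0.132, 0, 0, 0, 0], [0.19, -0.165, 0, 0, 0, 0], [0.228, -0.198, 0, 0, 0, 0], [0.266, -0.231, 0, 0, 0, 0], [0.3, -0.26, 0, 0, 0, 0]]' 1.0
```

```text
refused: ROWS must be one flat list, 6 numbers to a row, no inner brackets. Nothing was moved.
```

I used the wrong layout. The manual says one flat list, 6 numbers to a row, no inner brackets; once more.

```bash
python3 steer.py '[0.038, -0.033, 0, 0, 0, 0, 0.076, -0.066, 0, 0, 0, 0, 0.114, -0.099, 0, 0, 0, 0, 0.152, -0.132, 0, 0, 0, 0, 0.19, -0.165, 0, 0, 0, 0, 0.228, -0.198, 0, 0, 0, 0, 0.266, -0.231, 0, 0, 0, 0, 0.3, -0.26, 0, 0, 0, 0]' 1.0 && python3 steer.py '[0.034, -0.03, 0, 0, 0, 0, 0.068, -0.06, 0, 0, 0, 0, 0.102, -0.09, 0, 0, 0, 0, 0.136, -0.12, 0, 0, 0, 0, 0.17, -0.15, 0, 0, 0, 0, 0.19, -0.166, 0, 0, 0, 0, 0.201, -0.175, 0, 0, 0, 0, 0.201, -0.175, 0, 0, 0, 0]'
python3 - <<'E'
from h import *
import cv2
s=readout.sense();print(s["joints"].round(2),s["eef_pos"].round(1),delta([508.4,25.6,225]).round(1),s["force"].round(1))
a=viewer.capture("side")[:,:,::-1]; cv2.imwrite("pics/s1.png",cv2.resize(a[100:340,220:460],None,fx=2,fy=2))
E
```

```text
time_s: 0.9
eef_pos: [352.6, -188.7, 404.7]
ee_rot: [0.0, 0.994, 0.113, 0.0]
force: [0.2, -1.0, 0.9]
grip_width: 1.0
grip_force: 0.0
time_s: 1.7
eef_pos: [508.7, 25.6, 404.3]
ee_rot: [-0.0, 0.993, 0.114, -0.0]
force: [0.4, -0.1, -0.5]
grip_width: 1.0
grip_force: 0.0
[-0.18  0.28  1.54  0.    1.32  1.16] [508.7  25.6 404.3] [ -0.2  -0.  179.3] [ 0.4 -0.1 -0.5]
```

View pics/s1.png

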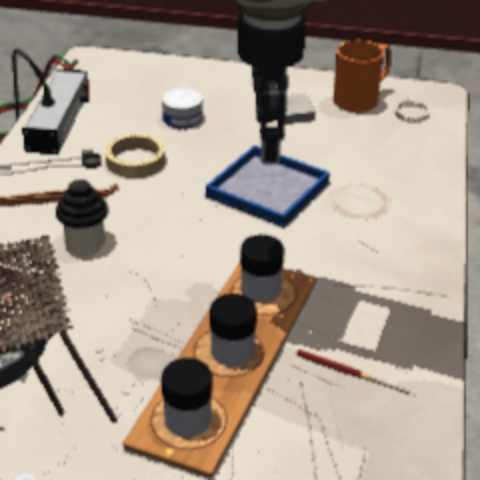

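The gripper (fingertip at crop (270,155)) hangs over canister C (262,250) and nothing was disturbed. I'll descend and grip.

In the tool's units: 180 mm / 1000 = 0.18, 155 mm / 1000 = 0.155.

```bash
python3 steer.py '[0, 0, 0.035, 0, 0, 0, 0, 0, 0.07, 0, 0, 0, 0, 0, 0.105, 0, 0, 0, 0, 0, 0.135, 0, 0, 0, 0, 0, 0.155, 0, 0, 0, 0, 0, 0.17, 0, 0, 0, 0, 0, 0.18, 0, 0, 0, 0, 0, 0.18, 0, 0, 0]' 1.0 && python3 steer.py '[0, 0, 0, 0, 0, 0, 0, 0, 0, 0, 0, 0, 0, 0, 0, 0, 0, 0, 0, 0, 0, 0, 0, 0, 0, 0, 0, 0, 0, 0, 0, 0, 0, 0, 0, 0, 0, 0, 0, 0, 0, 0, 0, 0, 0, 0, 0, 0]' 0.0 40
```

```text
time_s: 2.55
eef_pos: [507.9, 24.1, 224.0]
ee_rot: [-0.0, 0.994, 0.113, -0.001]
force: [-0.4, 0.8, 0.9]
grip_width: 1.0
grip_force: 0.0
time_s: 3.35
eef_pos: [508.6, 24.9, 225.9]
ee_rot: [0.0, 0.994, 0.113, 0.001]
force: [-1.4, 0.7, 5.6]
grip_width: 0.645
grip_force: 42.1
```

In the tool's units: -40 mm / 1000 = -0.04, -36 mm / 1000 = -0.036.

```bash
python3 steer.py '[0, 0, -0.005, 0, 0, 0, 0, 0, -0.012, 0, 0, 0, 0, 0, -0.02, 0, 0, 0, 0, 0, -0.03, 0, 0, 0, 0, 0, -0.036, 0, 0, 0, 0, 0, -0.04, 0, 0, 0, 0, 0, -0.04, 0, 0, 0, 0, 0, -0.04, 0, 0, 0]'; for i in 1 2 3 4; do python3 steer.py '[0, 0, 0, 0, 0, 0]' | grep -E 'force'; done; python3 -c "
from h import *
s=readout.sense();print(s['tau'],s['wrist_torque'],s['eef_pos'],s['time_s'])"
```

```text
time_s: 4.15
eef_pos: [508.3, 25.0, 264.5]
ee_rot: [-0.0, 0.994, 0.113, -0.0]
force: [0.4, -0.2, -1.2]
grip_width: 0.644
grip_force: 42.5
force: [0.0, 0.2, -1.1]
grip_force: 42.5
force: [-0.7, -0.6, 0.1]
grip_force: 42.5
force: [-0.5, 0.6, -1.5]
grip_force: 42.5
force: [-0.6, 0.3, -1.3]
grip_force: 42.5
[-2.16411354e-03 -4.28547728e+01 -2.16961616e+01  6.88528926e-04
 -9.78771313e-04 -4.32959132e-05] [ 0.03459154 -0.03831505 -0.02794072] [508.38808382  24.95224521 264.59159287] 4.55
```

C weighs about 1.1 N, so it is empty. I'll put it back and go to B.

In the tool's units: 40 mm / 1000 = 0.04, 39 mm / 1000 = 0.039.

```bash
python3 steer.py '[0, 0, 0.01, 0, 0, 0, 0, 0, 0.02, 0, 0, 0, 0, 0, 0.028, 0, 0, 0, 0, 0, 0.034, 0, 0, 0, 0, 0, 0.037, 0, 0, 0, 0, 0, 0.039, 0, 0, 0, 0, 0, 0.04, 0, 0, 0, 0, 0, 0.04, 0, 0, 0]' && python3 steer.py '[0, 0, 0, 0, 0, 0, 0, 0, 0, 0, 0, 0, 0, 0, 0, 0, 0, 0, 0, 0, 0, 0, 0, 0, 0, 0, 0, 0, 0, 0]' 1.0 && python3 steer.py '[0, 0, -0.02, 0, 0, 0, 0, 0, -0.05, 0, 0, 0, 0, 0, -0.08, 0, 0, 0, 0.01, -0.028, -0.08, 0, 0, 0, 0.023, -0.065, -0.08, 0, 0, 0, 0.035, -0.098, -0.08, 0, 0, 0, 0.04, -0.114, -0.08, 0, 0, 0, 0.04, -0.114, -0.08, 0, 0, 0]' && python3 steer.py '[0, 0, 0, 0, 0, 0]'
python3 - <<'E'
from h import *
import cv2
print(delta([522,146.3,225]).round(1))
a=viewer.capture("top")[:,:,::-1]; cv2.imwrite("pics/t2.png",cv2.resize(a[170:270,195:395],None,fx=4,fy=4))
a=viewer.capture("side")[:,:,::-1]; cv2.imwrite("pics/s2.png",cv2.resize(a[160:340,270:400],None,fx=3,fy=3))
E
```

```text
time_s: 5.35
eef_pos: [508.4, 25.0, 225.9]
ee_rot: [0.0, 0.994, 0.113, 0.0]
force: [-6.3, 0.5, 12.5]
grip_width: 0.641
grip_force: 43.7
time_s: 5.85
eef_pos: [508.4, 24.9, 224.6]
ee_rot: [-0.0, 0.994, 0.113, -0.0]
force: [-0.8, -1.3, 0.2]
grip_width: 1.0
grip_force: 0.0
time_s: 6.65
eef_pos: [521.5, 146.8, 304.5]
ee_rot: [-0.0, 0.993, 0.115, -0.0]
force: [0.6, 0.4, 1.2]
grip_width: 0.996
grip_force: 0.0
time_s: 6.75
eef_pos: [521.7, 144.8, 304.5]
ee_rot: [0.0, 0.994, 0.113, -0.0]
force: [0.0, -0.3, 0.4]
grip_width: 1.0
grip_force: 0.0
[ 0.7 -1.4 79.5]
```

View pics/s2.png

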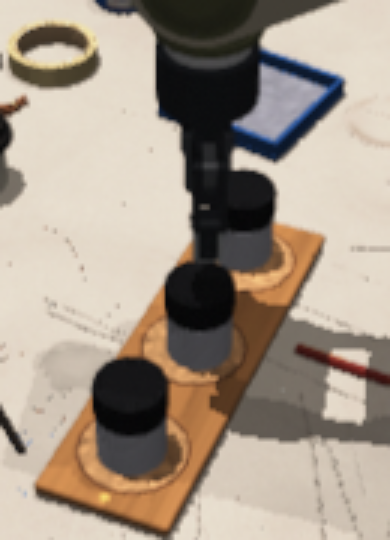

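C, at crop (247,220), stands upright on its pad again. The gripper, with its fingertip at about (206,255), is above B (200,300). I'll weigh B.

In the tool's units: 79 mm / 1000 = 0.079, 72 mm / 1000 = 0.072.

```bash
python3 steer.py '[0, 0, 0.02, 0, 0, 0, 0, -0.001, 0.04, 0, 0, 0, 0, -0.001, 0.06, 0, 0, 0, 0, -0.001, 0.072, 0, 0, 0, 0, -0.001, 0.079, 0, 0, 0, 0, -0.001, 0.079, 0, 0, 0]' 1.0 && python3 steer.py '[0, 0, 0, 0, 0, 0, 0, 0, 0, 0, 0, 0, 0, 0, 0, 0, 0, 0, 0, 0, 0, 0, 0, 0, 0, 0, 0, 0, 0, 0, 0, 0, 0, 0, 0, 0, 0, 0, 0, 0, 0, 0, 0, 0, 0, 0, 0, 0]' 0.0 40 && python3 steer.py '[0, 0, -0.005, 0, 0, 0, 0, 0, -0.012, 0, 0, 0, 0, 0, -0.02, 0, 0, 0, 0, 0, -0.03, 0, 0, 0, 0, 0, -0.036, 0, 0, 0, 0, 0, -0.04, 0, 0, 0, 0, 0, -0.04, 0, 0, 0, 0, 0, -0.04, 0, 0, 0]'; for i in 1 2 3 4; do python3 steer.py '[0, 0, 0, 0, 0, 0]' | grep -E 'force'; done
```

```text
time_s: 7.45
eef_pos: [521.6, 145.6, 225.3]
ee_rot: [-0.0, 0.994, 0.113, -0.0]
force: [-0.9, -0.0, -0.6]
grip_width: 1.005
grip_force: 0.0
time_s: 8.25
eef_pos: [521.7, 146.1, 226.8]
ee_rot: [0.0, 0.994, 0.113, 0.001]
force: [-1.8, 1.1, 5.7]
grip_width: 0.648
grip_force: 42.5
time_s: 9.05
eef_pos: [521.4, 146.0, 265.5]
ee_rot: [-0.0, 0.994, 0.113, -0.0]
force: [0.1, -0.7, -1.3]
grip_width: 0.646
grip_force: 42.4
force: [0.0, 0.5, -1.9]
grip_force: 42.4
force: [-0.1, 0.4, -1.7]
grip_force: 42.4
force: [-0.1, -0.0, 0.0]
grip_force: 42.4
force: [0.0, -0.1, -1.6]
grip_force: 42.4
```

B weighs about 1.3 N, also empty. I'll put it back and go to A.

In the tool's units: 40 mm / 1000 = 0.04, 39 mm / 1000 = 0.039.

```bash
python3 steer.py '[0, 0, 0.01, 0, 0, 0, 0, 0, 0.02, 0, 0, 0, 0, 0, 0.028, 0, 0, 0, 0, 0, 0.034, 0, 0, 0, 0, 0, 0.037, 0, 0, 0, 0, 0, 0.039, 0, 0, 0, 0, 0, 0.04, 0, 0, 0, 0, 0, 0.04, 0, 0, 0]' && python3 steer.py '[0, 0, 0, 0, 0, 0, 0, 0, 0, 0, 0, 0, 0, 0, 0, 0, 0, 0, 0, 0, 0, 0, 0, 0, 0, 0, 0, 0, 0, 0]' 1.0 && python3 steer.py '[0, 0, -0.02, 0, 0, 0, 0, 0, -0.05, 0, 0, 0, 0, 0, -0.08, 0, 0, 0, 0.014, -0.027, -0.08, 0, 0, 0, 0.032, -0.062, -0.08, 0, 0, 0, 0.048, -0.093, -0.08, 0, 0, 0, 0.055, -0.107, -0.08, 0, 0, 0, 0.055, -0.107, -0.08, 0, 0, 0]' && python3 steer.py '[0, 0, 0, 0, 0, 0]'
python3 - <<'E'
from h import *
print(delta([551.5,263.5,225]).round(1))
E
```

```text
time_s: 10.25
eef_pos: [521.5, 146.1, 226.9]
ee_rot: [0.0, 0.994, 0.113, 0.0]
force: [-5.2, -1.3, 10.3]
grip_width: 0.645
grip_force: 43.5
time_s: 10.75
eef_pos: [521.5, 146.0, 225.6]
ee_rot: [-0.0, 0.994, 0.113, -0.0]
force: [0.2, -0.4, -0.2]
grip_width: 0.997
grip_force: 0.0
time_s: 11.55
eef_pos: [550.9, 264.3, 305.3]
ee_rot: [-0.0, 0.993, 0.114, -0.0]
force: [-0.3, 0.1, -0.6]
grip_width: 1.004
grip_force: 0.0
time_s: 11.65
eef_pos: [550.9, 262.3, 305.4]
ee_rot: [0.0, 0.994, 0.113, -0.0]
force: [-0.5, -0.2, -0.4]
grip_width: 0.998
grip_force: 0.0
[ 0.9 -1.1 80.4]
```

In the tool's units: 80 mm / 1000 = 0.08, 72 mm / 1000 = 0.072.

```bash
python3 steer.py '[0, 0, 0.02, 0, 0, 0, 0, -0.001, 0.04, 0, 0, 0, 0, -0.001, 0.06, 0, 0, 0, 0.001, -0.001, 0.072, 0, 0, 0, 0.001, -0.001, 0.08, 0, 0, 0, 0.001, -0.001, 0.08, 0, 0, 0]' 1.0 && python3 steer.py '[0, 0, 0, 0, 0, 0, 0, 0, 0, 0, 0, 0, 0, 0, 0, 0, 0, 0, 0, 0, 0, 0, 0, 0, 0, 0, 0, 0, 0, 0, 0, 0, 0, 0, 0, 0, 0, 0, 0, 0, 0, 0, 0, 0, 0, 0, 0, 0]' 0.0 70 && python3 steer.py '[0, 0, -0.005, 0, 0, 0, 0, 0, -0.012, 0, 0, 0, 0, 0, -0.02, 0, 0, 0, 0, 0, -0.03, 0, 0, 0, 0, 0, -0.036, 0, 0, 0, 0, 0, -0.04, 0, 0, 0, 0, 0, -0.04, 0, 0, 0, 0, 0, -0.04, 0, 0, 0]'; for i in 1 2 3 4; do python3 steer.py '[0, 0, 0, 0, 0, 0]' | grep -E 'force'; done
python3 - <<'E'
from h import *
print(delta([538,-219,300]).round(1))
E
```

```text
time_s: 12.25
eef_pos: [551.8, 263.3, 225.1]
ee_rot: [0.0, 0.994, 0.113, -0.001]
force: [-0.3, -0.0, 0.3]
grip_width: 0.998
grip_force: 0.0
time_s: 13.05
eef_pos: [551.9, 264.7, 227.9]
ee_rot: [-0.001, 0.994, 0.113, 0.002]
force: [-3.1, 5.7, 7.2]
grip_width: 0.635
grip_force: 73.1
time_s: 13.85
eef_pos: [551.7, 263.8, 265.5]
ee_rot: [0.0, 0.994, 0.113, -0.0]
force: [0.1, -0.9, -5.8]
grip_width: 0.636
grip_force: 74.6
force: [0.6, -0.5, -5.9]
grip_force: 74.6
force: [0.9, 0.5, -5.5]
grip_force: 74.6
force: [0.3, 0.8, -6.1]
grip_force: 74.6
force: [-1.0, -0.8, -6.2]
grip_force: 74.6
[-122.   467.4  -34.4]
```

A weighs about 5.9 N, so it is the loaded one. I'll lift it high and carry it to the tray.

In the tool's units: -80 mm / 1000 = -0.08, -75 mm / 1000 = -0.075.

```bash
python3 steer.py '[0, 0, -0.008, 0, 0, 0, 0, 0, -0.02, 0, 0, 0, 0, 0, -0.035, 0, 0, 0, 0, 0, -0.05, 0, 0, 0, 0, 0, -0.065, 0, 0, 0, 0, 0, -0.075, 0, 0, 0, 0, 0, -0.08, 0, 0, 0, 0, 0, -0.08, 0, 0, 0]' && python3 steer.py '[-0.002, 0.008, 0, 0, 0, 0, -0.006, 0.023, 0, 0, 0, 0, -0.012, 0.046, 0, 0, 0, 0, -0.02, 0.075, 0, 0, 0, 0, -0.028, 0.105, 0, 0, 0, 0, -0.036, 0.135, 0, 0, 0, 0, -0.044, 0.165, 0, 0, 0, 0, -0.051, 0.195, 0, 0, 0, 0]' && python3 steer.py '[-0.008, 0.03, 0, 0, 0, 0, -0.016, 0.06, 0, 0, 0, 0, -0.024, 0.09, 0, 0, 0, 0, -0.032, 0.12, 0, 0, 0, 0, -0.04, 0.15, 0, 0, 0, 0, -0.048, 0.18, 0, 0, 0, 0, -0.054, 0.205, 0, 0, 0, 0, -0.059, 0.225, 0, 0, 0, 0]' && python3 steer.py '[-0.005, 0.02, 0, 0, 0, 0, -0.009, 0.035, 0, 0, 0, 0, -0.011, 0.044, 0, 0, 0, 0, -0.012, 0.047, 0, 0, 0, 0, -0.012, 0.047, 0, 0, 0, 0, -0.012, 0.047, 0, 0, 0, 0]'
python3 - <<'E'
from h import *
import cv2
s=readout.sense()
print(delta([538,-219,219]).round(1),s["force"].round(1),s["grip_force"])
a=viewer.capture("side")[:,:,::-1]; cv2.imwrite("pics/s3.png",cv2.resize(a[60:340,240:460],None,fx=2,fy=2))
E
```

```text
time_s: 15.05
eef_pos: [551.8, 263.8, 346.4]
ee_rot: [-0.0, 0.994, 0.113, 0.001]
force: [0.3, -1.0, -6.2]
grip_width: 0.636
grip_force: 74.9
time_s: 15.85
eef_pos: [545.3, 60.0, 345.4]
ee_rot: [0.0, 0.994, 0.113, -0.0]
force: [0.8, -0.1, -5.1]
grip_width: 0.638
grip_force: 75.0
time_s: 16.65
eef_pos: [538.0, -172.6, 345.3]
ee_rot: [-0.0, 0.994, 0.112, -0.0]
force: [0.6, -0.2, -6.3]
grip_width: 0.637
grip_force: 75.1
time_s: 17.25
eef_pos: [538.0, -218.0, 345.7]
ee_rot: [-0.0, 0.994, 0.113, -0.0]
force: [0.5, 0.7, -5.6]
grip_width: 0.637
grip_force: 75.2
[ -0.2   1.  126.7] [ 0.5  0.7 -5.6] 75.16373991966248
```

View pics/s3.png

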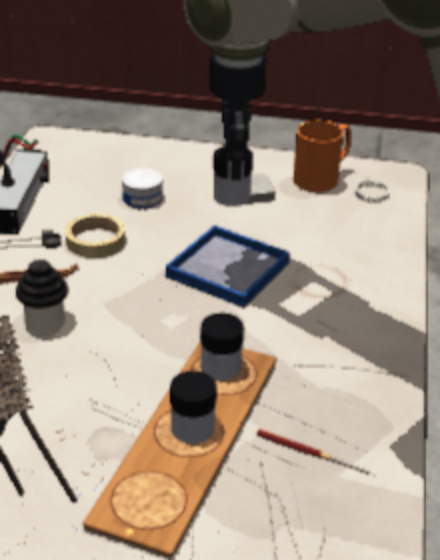

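A hangs upright at crop (232,175) over the tray. B (192,410) and C (222,345) stand on their pads. I'll lower it gently.

In the tool's units: 114 mm / 1000 = 0.114, 108 mm / 1000 = 0.108.

```bash
python3 steer.py '[0, 0, 0.008, 0, 0, 0, 0, 0, 0.022, 0, 0, 0, 0, 0, 0.042, 0, 0, 0, 0, 0, 0.062, 0, 0, 0, 0, 0, 0.082, 0, 0, 0, 0, 0, 0.098, 0, 0, 0, 0, 0, 0.108, 0, 0, 0, 0, 0, 0.114, 0, 0, 0]' && python3 steer.py '[0, 0, 0.003, 0, 0, 0, 0, 0, 0.006, 0, 0, 0, 0, 0, 0.008, 0, 0, 0, 0, 0, 0.01, 0, 0, 0, 0, 0, 0.011, 0, 0, 0, 0, 0, 0.012, 0, 0, 0, 0, 0, 0.012, 0, 0, 0]'
```

```text
time_s: 18.1
eef_pos: [537.9, -218.3, 230.7]
ee_rot: [-0.0, 0.994, 0.113, -0.0]
force: [0.2, 0.2, -5.5]
grip_width: 0.639
grip_force: 75.1
time_s: 18.8
eef_pos: [538.0, -218.7, 220.0]
ee_rot: [0.0, 0.994, 0.113, 0.0]
force: [-1.2, -0.0, -3.0]
grip_width: 0.636
grip_force: 75.4
```

Contact is starting: the force went from −5.8 to −3.0 N. I'll press a bit further, then release and retreat.

In the tool's units: 1 mm / 1000 = 0.001.

```bash
python3 steer.py '[0, 0, 0.001, 0, 0, 0, 0, 0, 0.001, 0, 0, 0, 0, 0, 0.001, 0, 0, 0]' && python3 steer.py '[0, 0, 0, 0, 0, 0, 0, 0, 0, 0, 0, 0, 0, 0, 0, 0, 0, 0, 0, 0, 0, 0, 0, 0, 0, 0, 0, 0, 0, 0, 0, 0, 0, 0, 0, 0]' 1.0 && python3 steer.py '[0, 0, -0.01, 0, 0, 0, 0, 0, -0.03, 0, 0, 0, 0, 0, -0.06, 0, 0, 0, 0, 0, -0.095, 0, 0, 0, 0, 0, -0.13, 0, 0, 0, 0, 0, -0.16, 0, 0, 0, 0, 0, -0.18, 0, 0, 0, 0, 0, -0.18, 0, 0, 0]' && python3 steer.py '[-0.03, 0, 0, 0, 0, 0, -0.07, 0.02, 0, 0, 0, 0, -0.11, 0.04, 0, 0, 0, 0, -0.15, 0.06, 0, 0, 0, 0, -0.18, 0.08, 0, 0, 0, 0, -0.2, 0.09, 0, 0, 0, 0, -0.2, 0.09, 0, 0, 0, 0, -0.2, 0.09, 0, 0, 0, 0]'
python3 - <<'E'
from h import *
import cv2
a=viewer.capture("top")[:,:,::-1][110:270,195:455]; b=viewer.capture("side")[:,:,::-1][130:330,270:440]
a=cv2.resize(a,(520,320));b=cv2.resize(b,(272,320))
cv2.imwrite("pics/f.png",np.hstack([a,b]))
E
```

```text
time_s: 19.1
eef_pos: [538.0, -218.6, 219.9]
ee_rot: [0.0, 0.994, 0.113, 0.0]
force: [-4.0, 2.9, 6.4]
grip_width: 0.636
grip_force: 76.4
time_s: 19.7
eef_pos: [537.9, -218.7, 218.7]
ee_rot: [0.0, 0.994, 0.113, 0.0]
force: [-0.5, -0.0, -0.2]
grip_width: 1.002
grip_force: 0.0
time_s: 20.5
eef_pos: [537.9, -218.5, 402.3]
ee_rot: [0.002, 0.994, 0.113, 0.002]
force: [-1.3, 0.3, -0.1]
grip_width: 0.997
grip_force: 0.0
time_s: 21.3
eef_pos: [363.3, -351.2, 398.1]
ee_rot: [-0.001, 0.994, 0.113, -0.0]
force: [0.8, 0.0, 0.3]
grip_width: 1.001
grip_force: 0.0
```

View pics/f.png

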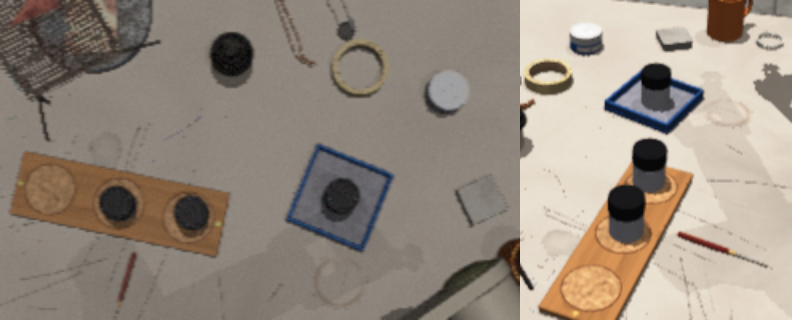

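The loaded canister stands at the tray's centre, at (341,197) in the left half. B (118,203) and C (191,212) stand upright on their pads, and the bystanders have not moved. Handing in.

```bash
python3 steer.py '[0, 0, 0, 0, 0, 0, 0, 0, 0, 0, 0, 0, 0, 0, 0, 0, 0, 0]' >/dev/null; python3 -c "
from rig import ctrl, viewer, readout, order
print(order.finish_job())"
```

```text
the job is handed in; nothing more can be done
None
```

Canister A was the heavy one (about 5.9 N, against 1.1 to 1.3 N for the others) and now stands upright in the blue tray; empty canisters B and C are back upright on their own pads, and the job was handed in at about 22 s of the 69 s limit (no verdict was shown).

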